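# Index the bowl turntable to the long line

### The job

The small wooden bowl on the indexing turntable has to be set for its next carved flute: push the steel finger stud round gently with a fingertip, without pinching it, until the black index mark on the wooden dial lines up with the long line on the scale ring (not the short line opposite). Let go, leaving the dial at rest there, and leave everything else on the bench where it stands.

Things in the scene. Friction and masses are not known exactly. Their poses are not given: they have to be found in the camera images.
- jig: Fixed base of the turntable (its place and yaw vary): plywood board 240 x 240 x 18 mm carrying an aluminium scale ring 210 mm in diameter, 14 mm thick (top 32 mm above the bench), with short 5 mm ticks every 15 degrees beside the dial. Origin: centre of the board's underside, on the dial's upright axis; z up.
- dial: Wooden dial, 150 mm in diameter, 14 mm thick, top 46 mm above the bench, on the scale ring. Turns both ways about its upright axis, no stop near; takes about 0.1 N m (1.6 N at the stud) and stays where left. Origin: on the axis at its underside, 32 mm above the bench; z up; its +x axis runs along the flat black index mark, 5 mm wide, 42 to 75 mm (the rim) from the axis.
- carved_bowl (a point): Centre of the mouth of the dark wooden bowl fixed on the middle of the dial: 64 mm in diameter, 36 mm high, top 82 mm above the bench; on the dial's axis.
- stud (a point): Top centre of the upright round steel finger stud fixed on the dial: 14 mm in diameter, standing 35 mm above the dial, top 81 mm above the bench, its axis 62 mm from the dial's axis on the dial's own -x side (opposite the index mark); 23 mm of free space between it and the bowl. It turns with the dial.
- long_line: The target: long black line on the scale ring, flat, radial, 24 mm long and 4 mm wide, from 79 to 103 mm from the dial's axis. Origin at its middle, 91 mm from the axis, 32 mm above the bench; its x axis runs along the line. Fixed; it lies to the jig's own +y side in some runs, to its -y side in others.
- short_line: The other black line, opposite the long one, 10 mm long and 4 mm wide; not the target. Origin at its middle, 91 mm from the dial's axis.
- dowel: Loose wooden dowel, 18 mm in diameter, 40 mm high, standing on a corner of the jig's board; leave it. Origin: centre of its underside.
- offcut: Loose dark wood offcut, 26 x 26 x 20 mm, lying on the opposite corner of the jig's board; leave it. Origin: centre of its underside.
- glue: Loose white glue bottle, 68 mm in diameter, 170 mm high; leave it. Origin: centre of its underside.
- bowl: Loose wooden bowl on the bench, 120 mm in diameter, 45 mm high; leave it. Origin: centre of its underside.
- screwdriver: Loose screwdriver lying on the bench; leave it.
- brush: Loose brush lying on the bench; leave it.
- block: Loose wood block 90 x 50 x 40 mm; leave it. Origin: centre of its underside.

How it is judged:
By the outcome, as a careful person would: the job done as asked, in the order asked, and still so for the second after the job is handed in, with the robot touching nothing.
It also fails if it takes over 45 s, if anything falls off the work surface, if the arm or the gripper's body presses on something with over 40 N, if the wrist force passes 120 N, or if a joint passes its speed limit or range.

### The arm

A 6-joint arm with a two-finger parallel gripper is mounted at the origin on the work surface. World frame = base frame: x ahead of the robot, y to its left, z up, the work surface at z = 0. Lengths are in m, angles in rad, forces in N, time in s.
With the tool pointing down it reaches from about 0.225 to 0.875 m from the base axis. Payload 3.4 kg.
Tool frame: the origin (TCP) lies midway between the tips of the shut fingers; the grasp point (between the pads) lies 19 mm behind it; z points along the fingers, y is the line along which they close (so a half turn about z gives the same grasp; the last joint's range is limited). The gripper opens to 85 mm and grips with 20 to 120 N. Pads are 22 mm wide; open, the fingers measure 114 mm over their backs; the gripper's body (76 mm by 85 mm) begins 54 mm behind the grasp point. The pads swing forward as they close: fully open they stand 13 mm farther back than shut.
Start: joints at [-1.272, 0.276, 1.505, -0, 1.361, -0.121], TCP at [0.234, -0.525, 0.231] pointing down, gripper open.
Joint ranges: [-2.89, 2.89], [-0.75, 2.08], [0.22, 2.7], [-1.18, 4.32], [0.11, 2.71], [-2.7, 2.7]. Speed limits (rad/s): [2.57, 2.57, 3.14, 3.14, 3.14, 3.14].

### API

Orientations are given as a unit quaternion [w, x, y, z].
In Python, from rig import * gives the robot as it stands.
- The arm moves only by the tool apply_moves, never from a script. Its argument "steps" is one flat list of numbers, 4 for each row, row after row: the shift along the world's x, y, z in cm, then the turn about the world's z in degrees. A call has 1 to 8 rows; each row is the pose to reach, as a shift and turn from the pose commanded when the call began; what a row does not reach only later rows make up. A row lasts 1/12 s, in which the tool goes at most 41.7 mm and 7.16 degrees, less where a joint would pass 70% of its speed; a pose out of reach is approached as far as the arm can. A call with a gripper value outside its range is refused whole. "jaw" is the closure in counts, from 0 (fully open) to 255 (shut), set as the call begins (left out, the last holds). The fingers move at their own pace and stop on an object; "newtons" is the grip in N (left out, the last holds). Time passes only in rows, so rows that repeat a pose let the fingers close. It gives the time, the measured TCP pose, the force, the opening and the grip force at its end, in the units of the state.
- get_state(): the state, without advancing time (a new reading comes with each control period).
- get_image(name): name is "scene" or "top" or "wrist"; returns the picture (400x640x3 uint8, red, green, blue); there is no depth.
- calibration(name): a dict with "fx", "fy", "cx", "cy" (pixels), "k1" (the pictures are not rectified: a ray, as slopes to the right and down, at radius r is drawn at 1 + k1 r^2 times it, then the intrinsics apply), "xyz" and "rotation" of the camera in the world. Camera axes: x right, y up, looking along -z (the intrinsics and any distortion apply to the point x, -y, -z); pixel columns grow to the right and rows downward; lengths in m; the calibration is good to about 2 mm. A picture is of the moment at which its call begins: read the wrist's pose just before it. calibration takes no time and is no camera call; for the wrist camera it gives the pose at the moment of the call.
- sign_off(): hands the job in; it is judged then, once.
The state is a dict: "clock": time; "qpos": joint angles; "qd": joint speeds; "effort": joint torques, N m; "position": TCP position; "ee_rot": TCP orientation; "contact_force": force on the tool from outside, world axes, zero at the start; "moment": the same for the moment, N m; "width": finger opening in m; "gripper_force": force on a finger pad.
Only numpy, scipy, OpenCV 4.12 (cv2) and the standard library are available. Lean on these libraries where they do the work, as an engineer would, in place of code of your own. Each camera call takes 0.05 s, during which the arm holds its last target. There are 200 camera calls.

## Working session

There is one attempt and no reset: what is moved stays moved. The work goes in short steps, Python scripts to look and compute and a tool call to move; the robot and the scene stay as the last step left them, time stands still between calls to the robot, and variables do not carry over. Pictures are saved under pics/ and viewed, at most 10 in all, crops included, and the job is handed in when it is done.

Besides the shell and the picture viewer there is one more tool, called after ">>>" as name(argument=value, ...), one argument or row to a line, values as JSON. apply_moves: Moves the arm, as the interface text tells. Its arguments: {"type":"object","properties":{"steps":{"type":"array","items":{"type":"number"}},"jaw":{"type":"number"},"newtons":{"type":"number"}},"required":["steps"]}

```bash
mkdir -p pics; cat > h.py <<'E'
from rig import *
import numpy as np, cv2
def ray(c,u,v):
    x=(u-c["cx"])/c["fx"]; y=(v-c["cy"])/c["fy"]; a,b=x,y
    for _ in range(20):
        s=1+c["k1"]*(a*a+b*b); a,b=x/s,y/s
    R=np.array(c["rotation"]).reshape(3,3)
    return R@np.array([a,-b,-1.0])
def pix2w(c,u,v,z):
    d=ray(c,u,v);o=np.array(c["xyz"]);return o+d*(z-o[2])/d[2]
def w2pix(c,p):
    R=np.array(c["rotation"]).reshape(3,3);q=R.T@(np.array(p)-c["xyz"])
    a,b=q[0]/-q[2],-q[1]/-q[2];s=1+c["k1"]*(a*a+b*b)
    return c["fx"]*a*s+c["cx"],c["fy"]*b*s+c["cy"]
def snap(n,f):
    c=calibration(n);im=get_image(n);cv2.imwrite(f,im[:,:,::-1]);return c,im
E
python3 - <<'E'
from h import *
c,im=snap("top","pics/top1.png");print(c)
c,im=snap("scene","pics/scene1.png");print(c)
print(get_state())
E
```

```text
{'fx': 363.0005915270356, 'fy': 363.0005915270356, 'cx': 314.5457405347839, 'cy': 199.76106086172362, 'k1': -0.08402858725717452, 'xyz': array([ 0.45850172, -0.01125021,  1.09129008]), 'rotation': array([ 0.71105661,  0.02643516, -0.01998569, -0.70235336])}
{'fx': 447.6695407166734, 'fy': 447.6695407166734, 'cx': 317.54557335980905, 'cy': 204.21673950954406, 'k1': -0.07906229657450475, 'xyz': array([1.10635592, 0.57296282, 0.89046354]), 'rotation': array([0.35768102, 0.14937015, 0.36793439, 0.84520834])}
{'clock': 0.1, 'qpos': array([-1.27203026e+00,  2.76534006e-01,  1.50597068e+00,  1.70937589e-05,
        1.36069781e+00, -1.20963604e-01]), 'qd': array([ 0.00011129, -0.00329647, -0.00169665, -0.00071503,  0.0002938 ,
       -0.00117412]), 'effort': array([ 1.49683154e-03, -4.17701411e+01, -2.46403491e+01, -2.81657867e-04,
        5.84423091e-03, -1.19546314e-05]), 'position': array([ 0.23420661, -0.52464717,  0.23053921]), 'ee_rot': array([-8.02483885e-04,  9.78059138e-01,  2.08325886e-01, -6.31397155e-05]), 'contact_force': array([ 0.0894952 , -0.72877509,  0.40636934]), 'moment': array([ 0.00604266, -0.01352009, -0.04410332]), 'gripper_force': 0.0, 'width': 0.08528358048742425}
```

Rotation is a quaternion; I'll convert it.

```bash
python3 - <<'E'
s=open('h.py').read()
s=s.replace('np.array(c["rotation"]).reshape(3,3)','rot(c["rotation"])').replace('import numpy as np, cv2','import numpy as np, cv2\nfrom scipy.spatial.transform import Rotation as Ro\ndef rot(q): return Ro.from_quat(np.roll(q,-1)).as_matrix()')
open('h.py','w').write(s)
E
```

```text
(no output)
```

View pics/top1.png

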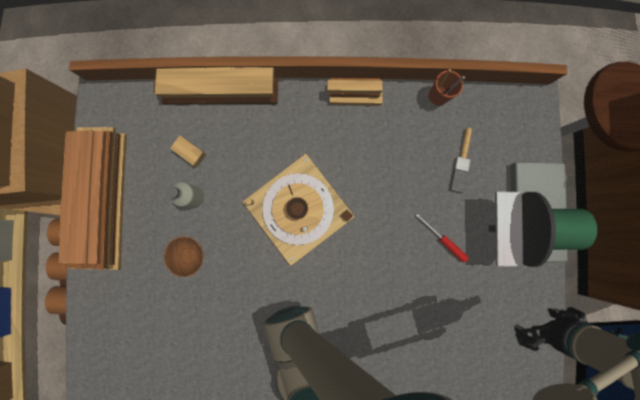

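View pics/scene1.png

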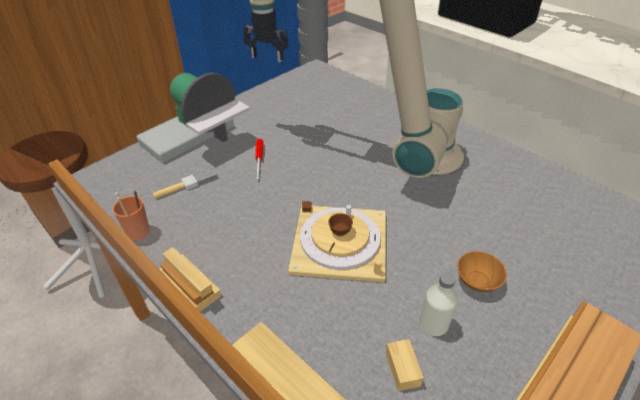

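The top view shows the jig at about (298,208), the index mark near (291,189) and the stud near (305,228). The scale lines are too small to read here, so I'll enlarge crops.

```bash
python3 - <<'E'
from h import *
a=cv2.imread("pics/top1.png")[145:275,233:363]
b=cv2.imread("pics/scene1.png")[195:285,285:395]
a=cv2.resize(a,(600,600),interpolation=cv2.INTER_CUBIC)
cv2.imwrite("pics/a1.png",a)
c=calibration("top");print([pix2w(c,u,v,.03) for u,v in [(298,208),(291,189),(305,229)]])
E
```

```text
[array([0.50347576, 0.04700708, 0.03      ]), array([0.55908601, 0.0684673 , 0.03      ]), array([0.44242385, 0.02564274, 0.03      ])]
```

View pics/a1.png

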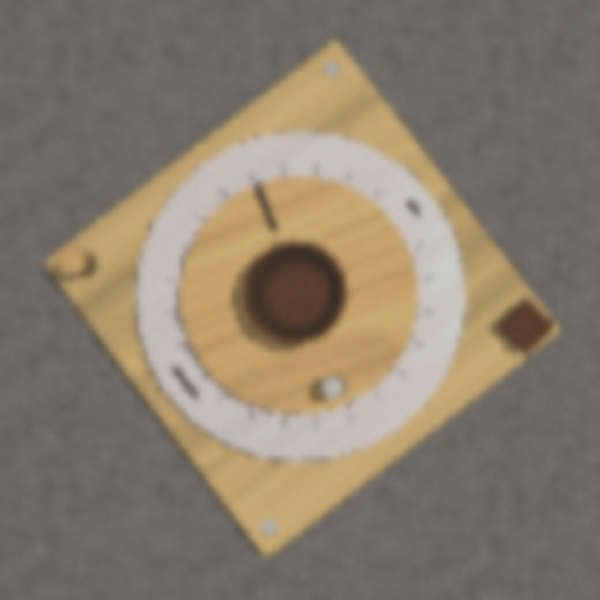

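The long line is at crop (186,383), the short line at (413,208), the index mark at (266,205) and the stud at (332,388). I'll compute the centre and angles.

```bash
python3 - <<'E'
from h import *
c=calibration("top")
P=lambda u,v,z:pix2w(c,233+(u+.5)/600*130-.5,145+(v+.5)/600*130-.5,z)
im=cv2.imread("pics/top1.png")[145:275,233:363]
hsv=cv2.cvtColor(im,cv2.COLOR_BGR2HSV);m=((hsv[...,1]<45)&(hsv[...,2]>140)).astype(np.uint8)
h=cv2.convexHull(np.argwhere(m)[:,::-1].astype(np.int32)); 
W=np.array([pix2w(c,233+p[0][0],145+p[0][1],.032)[:2] for p in h])
A=np.c_[2*W,np.ones(len(W))];s=np.linalg.lstsq(A,(W**2).sum(1),rcond=None)[0];C=s[:2];print("C",C,np.sqrt(s[2]+C@C))
print('lines mid',(P(186,383,.032)+P(413,208,.032))/2)
for n,u,v,z in [('idx',266,205,.046),('long',186,383,.032),('short',413,208,.032),('stud',334,386,.081),('dowel',75,262,.058),('off',525,322,.038)]:
    p=P(u,v,z);d=p[:2]-C;print(n,p[:2],np.hypot(*d),np.degrees(np.arctan2(d[1],d[0])))
w=calibration("wrist");s=get_state();print(w,s['position'])
R=rot(s['ee_rot']);print(R.T@(w['xyz']-s['position']),R.T@rot(w['rotation']))
E
```

```text
C [0.50128419 0.04944762] 0.11257202356641342
lines mid [0.50162279 0.04821239 0.032     ]
idx [0.5574718  0.06946203] 0.059645824262422986 19.606252895886893
long [0.44527205 0.11930196] 0.08953764481877706 128.72409945709592
short [ 0.55797352 -0.02287718] 0.09189426370471451 -51.91008553058751
stud [0.44529707 0.02396868] 0.061512061594680256 -155.530396860115
dowel [0.51949295 0.18669884] 0.13845380895403475 82.44285231642381
off [ 0.48633836 -0.09400162] 0.14422572983877532 -95.94812942713882
{'fx': 330.74504321925764, 'fy': 330.74504321925764, 'cx': 319.5989237830449, 'cy': 190.78779815624603, 'k1': -0.028658745164907847, 'xyz': array([ 0.29663929, -0.4975857 ,  0.3721249 ]), 'rotation': array([ 0.83139907, -0.1139158 ,  0.07446238, -0.53875239])} [ 0.23420661 -0.52464717  0.23053921]
[ 0.06807124  0.00050345 -0.14157233] [[ 9.77301388e-04  9.62900024e-01  2.69856609e-01]
 [ 9.99999385e-01 -7.99433170e-04 -7.69025335e-04]
 [-5.24762189e-04  2.69857194e-01 -9.62900213e-01]]
```

>>> apply_moves(
  steps=[1.3,3.65,0,3.5,2.6,7.3,0,7,3.9,10.95,0,10.5,5.2,14.6,0,14,6.5,18.25,0,17.5,7.8,21.9,0,21,9.1,25.55,0,24.5,10.4,29.2,0,28],
  jaw=255,
  newtons=20,
)

```text
clock: 0.77
position: [0.3383, -0.2311, 0.2311]
ee_rot: [-0.0, 0.898, 0.44, 0.0]
contact_force: [1.2, -0.9, 0.4]
width: -0.0003
gripper_force: 0.0
```

>>> apply_moves(
  steps=[1.3,3.65,0,3.5,2.6,7.3,0,7,3.9,10.95,0,10.5,5.2,14.6,0,14,6.5,18.25,0,17.5,7.8,21.9,0,21,9.1,25.55,0,24.5,10.2,29.2,0,28],
)

```text
clock: 1.43
position: [0.4406, 0.0609, 0.2312]
ee_rot: [0.0, 0.765, 0.644, 0.0]
contact_force: [0.9, -0.7, 0.1]
width: 0.0001
gripper_force: 0.0
```

>>> apply_moves(
  steps=[0,0,0,0,0,0,0,0],
)

```text
clock: 1.6
position: [0.4402, 0.0607, 0.2308]
ee_rot: [-0.0, 0.764, 0.645, -0.0]
contact_force: [-1.2, -0.0, -0.2]
width: -0.0001
gripper_force: 0.0
```

```bash
python3 - <<'E'
from h import *
c,im=snap("wrist","pics/w1.png")
import pickle;pickle.dump(c,open("w1.pkl","wb"));s=get_state();print(s['clock'],s['position'],s['width'])
E
```

```text
1.65 [0.43987842 0.05932328 0.23085399] 0.00011000443985348974
```

View pics/w1.png

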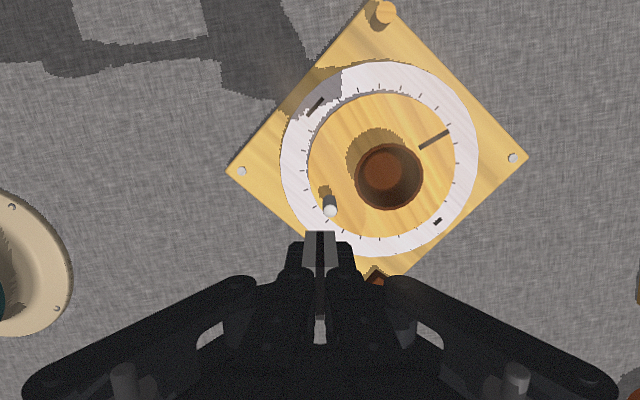

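The wrist view shows the long line from (306,116) to (325,96), the index mark from (420,148) to (449,131), the short line at (437,221) and the stud top at (330,210).

```bash
python3 - <<'E'
from h import *
import pickle;c=pickle.load(open("w1.pkl","rb"));im=cv2.imread("pics/w1.png")
def blob(u0,u1,v0,v1,z):
    g=im[v0:v1,u0:u1].max(2);m=g<85
    ys,xs=np.nonzero(m);W=np.array([pix2w(c,u0+x,v0+y,z)[:2] for x,y in zip(xs,ys)])
    mu=W.mean(0);w,V=np.linalg.eigh(np.cov(W.T));return mu,len(W),np.degrees(np.arctan2(*V[::-1,1]))
L=blob(300,332,90,122,.032);S=blob(428,446,214,229,.032);I=blob(415,455,125,155,.046)
print(L,S,I)
C=(L[0]+S[0])/2
for n,p in [('C',C),('bowl',pix2w(c,388,177,.082)[:2])]: print(n,p)
for n,p in [('L',L[0]),('S',S[0]),('I',I[0]),('stud',pix2w(c,330,210,.081)[:2])]:
    d=p-C;print(n,p,np.hypot(*d),np.degrees(np.arctan2(d[1],d[0])))
E
```

```text
(array([0.44862474, 0.12277259]), 58, np.float64(-140.92026120409878)) (array([ 0.55770997, -0.02257745]), 24, np.float64(-140.90266258506307)) (array([0.55582287, 0.0706154 ]), 9, np.float64(-157.01623279800216))
C [0.50316735 0.05009757]
bowl [0.50093562 0.04945075]
L [0.44862474 0.12277259] 0.09086559008889554 126.88823353768305
S [ 0.55770997 -0.02257745] 0.09086559008889551 -53.11176646231698
I [0.55582287 0.0706154 ] 0.05651181348018397 21.28895093982202
stud [0.44429854 0.02682761] 0.06330108671581368 -158.43185601575885
```

The lines look tangential rather than radial, so I'll zoom in to be sure.

```bash
python3 - <<'E'
import cv2
im=cv2.imread("pics/w1.png")[50:270,270:490]
cv2.imwrite("pics/z1.png",cv2.resize(im,(600,600),interpolation=cv2.INTER_CUBIC))
E
```

```text
(no output)
```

View pics/z1.png

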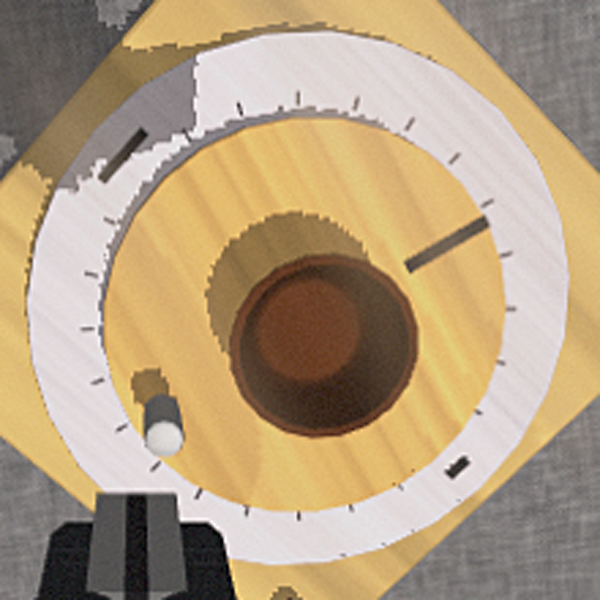

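The image does show both bars lying tangentially, not radially as the text says. Their middles are still clear: the long line is at 126.9° and the index at about 21°, so the dial needs about +106° (counter-clockwise). I'll descend behind the stud and work out the arc waypoints.

>>> apply_moves(
  steps=[0,0,-4,0,0,0,-8,0,0,0,-12,0,0,0,-15,0,0,0,-16.5,0,0,0,-16.9,0.7,0,0,-16.9,0.7],
)

```text
clock: 2.23
position: [0.4393, 0.0575, 0.0614]
ee_rot: [-0.001, 0.762, 0.647, -0.001]
contact_force: [-0.0, 0.0, 1.1]
width: -0.0002
gripper_force: 0.0
```

```bash
python3 - <<'E'
from h import *
import pickle;c=pickle.load(open("w1.pkl","rb"))
C=np.array([.502,.0495])
p,q=[pix2w(c,270+(u+.5)*220/600-.5,50+(v+.5)*220/600-.5,.046)[:2] for u,v in [(410,267),(486,223)]]
for a in (p-C,q-C,q-p): print(np.hypot(*a),np.degrees(np.arctan2(a[1],a[0])))
print(get_state()['position'],get_state()['contact_force'])
f=lambda a:C*100+6.2*np.array([np.cos(np.radians(a)),np.sin(np.radians(a))])
p0=np.array([44.02,5.94]);a=171
for k in range(6):
    n=8 if k<5 else 5
    print([x for j in range(1,n+1) for x in (*np.round(f(a+2.5*j)-p0,2).tolist(),0,2.5*j)]);a+=2.5*n;p0=f(a)
E
```

```text
0.04244914268195051 20.38876018587407
0.0731213531012386 20.925367981951045
0.03067664826472045 21.667914734476977
[0.43927526 0.0574969  0.06144522] [-3.13937398e-02  3.41069182e-04  1.10834319e+00]
[0.02, -0.29, 0, 2.5, -0.0, -0.56, 0, 5.0, -0.02, -0.83, 0, 7.5, -0.02, -1.1, 0, 10.0, -0.01, -1.37, 0, 12.5, 0.01, -1.64, 0, 15.0, 0.05, -1.91, 0, 17.5, 0.09, -2.17, 0, 20.0]
[0.06, -0.26, 0, 2.5, 0.13, -0.53, 0, 5.0, 0.21, -0.78, 0, 7.5, 0.3, -1.04, 0, 10.0, 0.4, -1.29, 0, 12.5, 0.51, -1.53, 0, 15.0, 0.64, -1.78, 0, 17.5, 0.77, -2.01, 0, 20.0]
[0.14, -0.23, 0, 2.5, 0.3, -0.45, 0, 5.0, 0.46, -0.67, 0, 7.5, 0.64, -0.87, 0, 10.0, 0.82, -1.07, 0, 12.5, 1.01, -1.27, 0, 15.0, 1.21, -1.45, 0, 17.5, 1.41, -1.63, 0, 20.0]
[0.21, -0.17, 0, 2.5, 0.43, -0.32, 0, 5.0, 0.66, -0.47, 0, 7.5, 0.9, -0.6, 0, 10.0, 1.14, -0.73, 0, 12.5, 1.38, -0.85, 0, 15.0, 1.63, -0.95, 0, 17.5, 1.88, -1.04, 0, 20.0]
[0.26, -0.08, 0, 2.5, 0.52, -0.15, 0, 5.0, 0.78, -0.21, 0, 7.5, 1.05, -0.26, 0, 10.0, 1.32, -0.3, 0, 12.5, 1.59, -0.32, 0, 15.0, 1.86, -0.34, 0, 17.5, 2.13, -0.34, 0, 20.0]
[0.27, 0.01, 0, 2.5, 0.54, 0.03, 0, 5.0, 0.81, 0.07, 0, 7.5, 1.07, 0.11, 0, 10.0, 1.34, 0.17, 0, 12.5]
```

>>> apply_moves(
  steps=[0.02,-0.29,0,2.5,0,-0.56,0,5,-0.02,-0.83,0,7.5,-0.02,-1.1,0,10,-0.01,-1.37,0,12.5,0.01,-1.64,0,15,0.05,-1.91,0,17.5,0.09,-2.17,0,20],
)

```text
clock: 2.9
position: [0.4428, 0.0367, 0.0642]
ee_rot: [0.001, 0.638, 0.77, 0.002]
contact_force: [1.2, 2.2, -0.0]
width: -0.0
gripper_force: 1.1
```

>>> apply_moves(
  steps=[0.06,-0.26,0,2.5,0.13,-0.53,0,5.0,0.21,-0.78,0,7.5,0.3,-1.04,0,10.0,0.4,-1.29,0,12.5,0.51,-1.53,0,15.0,0.64,-1.78,0,17.5,0.77,-2.01,0,20.0],
)

```text
clock: 3.57
position: [0.4507, 0.0168, 0.0643]
ee_rot: [0.002, 0.494, 0.869, 0.002]
contact_force: [0.5, 3.4, 0.8]
width: 0.0001
gripper_force: 1.2
```

```bash
python3 - <<'E'
from h import *
snap("top","pics/t2.png");c,im=snap("scene","pics/s2.png")
print(get_state()['position'],get_state()['contact_force'])
a=cv2.imread("pics/t2.png")[145:275,233:363];b=im[180:290,285:395,::-1]
cv2.imwrite("pics/m2.png",np.hstack([cv2.resize(x,(400,400),interpolation=cv2.INTER_CUBIC) for x in (a,b)]))
E
```

```text
[0.45056121 0.01626397 0.0641286 ] [-0.76415719  0.17154625  0.47180325]
```

View pics/m2.png

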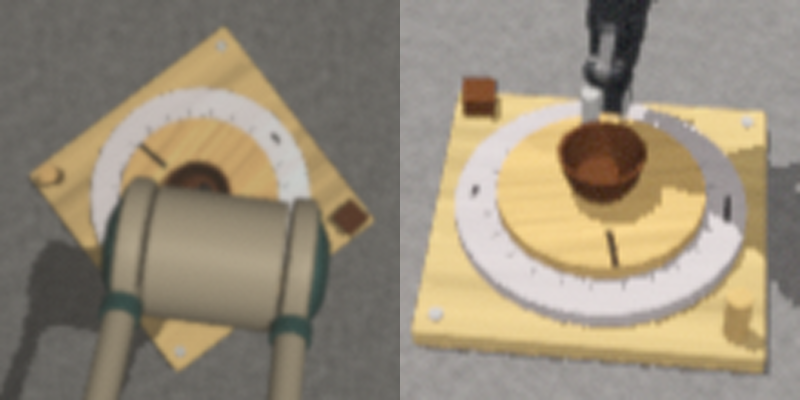

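The dial is turning: the index is now at about 50° and the pusher sits behind the stud. I'll continue along the arc.

>>> apply_moves(
  steps=[0.14,-0.23,0,2.5,0.3,-0.45,0,5.0,0.46,-0.67,0,7.5,0.64,-0.87,0,10.0,0.82,-1.07,0,12.5,1.01,-1.27,0,15.0,1.21,-1.45,0,17.5,1.41,-1.63,0,20.0],
)

```text
clock: 4.33
position: [0.4633, 0.0007, 0.0635]
ee_rot: [0.0, 0.336, 0.942, 0.0]
contact_force: [-1.1, 2.4, 1.6]
width: 0.0001
gripper_force: 1.1
```

>>> apply_moves(
  steps=[0.21,-0.17,0,2.5,0.43,-0.32,0,5.0,0.66,-0.47,0,7.5,0.9,-0.6,0,10.0,1.14,-0.73,0,12.5,1.38,-0.85,0,15.0,1.63,-0.95,0,17.5,1.88,-1.04,0,20.0],
)

```text
clock: 5.0
position: [0.4815, -0.0097, 0.0634]
ee_rot: [-0.0, 0.167, 0.986, 0.0]
contact_force: [-2.4, 1.1, 1.1]
width: -0.0002
gripper_force: 1.1
```

>>> apply_moves(
  steps=[0.26,-0.08,0,2.5,0.52,-0.15,0,5.0,0.78,-0.21,0,7.5,1.05,-0.26,0,10.0,1.32,-0.3,0,12.5,1.59,-0.32,0,15.0,1.59,-0.32,0,15,1.59,-0.32,0,15],
)

```text
clock: 5.67
position: [0.4979, -0.0132, 0.0631]
ee_rot: [0.0, 0.038, 0.999, -0.0]
contact_force: [-2.2, 0.3, 2.2]
width: -0.0002
gripper_force: 0.5
```

```bash
python3 - <<'E'
from h import *
import pickle
snap("top","pics/t3.png");c,im=snap("scene","pics/s3.png");c,iw=snap("wrist","pics/w3.png");pickle.dump(c,open("w3.pkl","wb"))
s=get_state();print(s['position'],s['ee_rot'],s['contact_force'])
a=cv2.imread("pics/t3.png")[145:275,233:363];b=im[180:290,285:395,::-1]
cv2.imwrite("pics/m3.png",np.vstack([np.hstack([cv2.resize(x,(360,300),interpolation=cv2.INTER_CUBIC) for x in (a,b)]),cv2.resize(iw[:,:,::-1],(720,300))]))
E
```

```text
[ 0.49787685 -0.01318304  0.06279452] [ 4.20649061e-04  3.75990859e-02  9.99292793e-01 -2.13400595e-04] [-0.5980959   0.31298442  0.37620447]
```

View pics/m3.png

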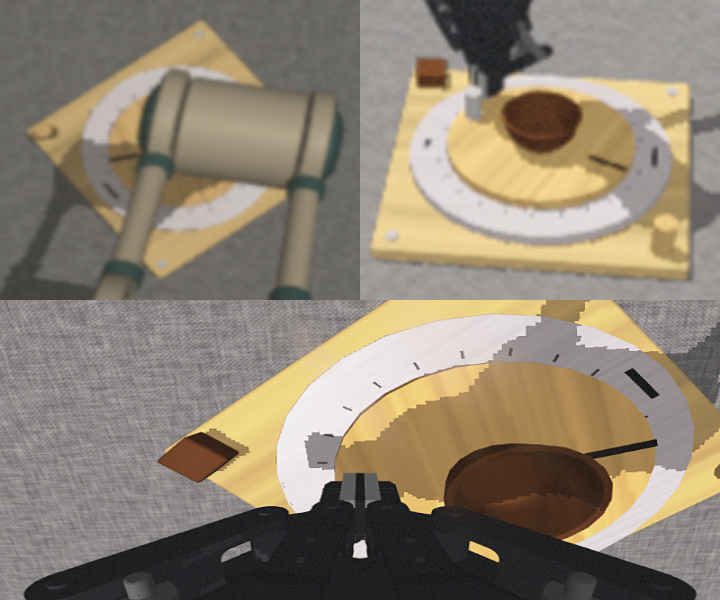

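The wrist view shows the index from about (523,209) to (584,191) and the long line at about (571,111). I'll measure both.

```bash
cat >> h.py <<'E'
def bar(c,im,u0,u1,v0,v1,z,th=60):
    m=(im[v0:v1,u0:u1].max(2)<th).astype(np.uint8)
    n,lab,st,_=cv2.connectedComponentsWithStats(m);k=1+st[1:,4].argmax()
    ys,xs=np.nonzero(lab==k);W=np.array([pix2w(c,u0+x,v0+y,z)[:2] for x,y in zip(xs,ys)])
    V=np.linalg.eigh(np.cov(W.T))[1][:,1];return W.mean(0),np.degrees(np.arctan2(V[1],V[0])),len(W),W.min(0),W.max(0)
def ang(d): return np.degrees(np.arctan2(d[1],d[0]))
E
python3 - <<'E'
from h import *
import pickle;c=pickle.load(open("w3.pkl","rb"));im=cv2.imread("pics/w3.png")
for th in (45,60):
  L=bar(c,im,550,592,88,136,.032,th);I=bar(c,im,545,592,180,212,.046,th);print(L,I)
  for C in ([.502,.0495],[.5032,.0501],[.501,.0485]): print(np.hypot(*(L[0]-C)),ang(L[0]-C),np.hypot(*(I[0]-C)),ang(I[0]-C))
print(pix2w(c,523,209,.046),pix2w(c,584,191,.046))
E
```

```text
(array([0.44488625, 0.11976391]), np.float64(-141.4575512519172), 358, array([0.4351422 , 0.11086572]), array([0.45513271, 0.12864837])) (array([0.48586423, 0.11143863]), np.float64(103.96604315066895), 333, array([0.48140671, 0.10159333]), array([0.49020822, 0.12124874]))
0.09054831772307428 129.1058018648733 0.06400591837403041 104.60170462335857
0.09084907343027951 129.93177580441446 0.06374132946842859 105.78156826215069
0.09070445508439617 128.21716502517145 0.06473301559582725 103.52198483020376
(array([0.44481981, 0.1197367 ]), np.float64(-141.5180136224232), 365, array([0.43468073, 0.11086572]), array([0.45513271, 0.12864837])) (array([0.48585566, 0.11134468]), np.float64(104.21625104628986), 345, array([0.48140671, 0.10159333]), array([0.49024813, 0.12124874]))
0.09056913946784213 129.1492766660393 0.06391716046436502 104.63036497312387
0.09087088335424487 129.9749127252122 0.06365324969952955 105.81198656865489
0.09072420871290676 128.26076398163266 0.06464367007384259 103.54883550661043
[0.49142498 0.09081838 0.046     ] [0.48413923 0.12154592 0.046     ]
```

```bash
python3 - <<'E'
import numpy as np
f=lambda a:6.2*np.array([np.cos(np.radians(a)),np.sin(np.radians(a))])
for a0,a1 in ((266,286),(286,294)): print([x for a in np.linspace(a0,a1,9)[1:] for x in (*np.round(f(a)-f(a0),2).tolist(),0,a-a0)])
E
```

```text
[0.27, -0.01, 0, np.float64(2.5), 0.54, -0.01, 0, np.float64(5.0), 0.81, -0.0, 0, np.float64(7.5), 1.08, 0.02, 0, np.float64(10.0), 1.35, 0.05, 0, np.float64(12.5), 1.62, 0.1, 0, np.float64(15.0), 1.88, 0.16, 0, np.float64(17.5), 2.14, 0.23, 0, np.float64(20.0)]
[0.1, 0.03, 0, np.float64(1.0), 0.21, 0.06, 0, np.float64(2.0), 0.31, 0.1, 0, np.float64(3.0), 0.41, 0.13, 0, np.float64(4.0), 0.51, 0.17, 0, np.float64(5.0), 0.61, 0.21, 0, np.float64(6.0), 0.71, 0.25, 0, np.float64(7.0), 0.81, 0.3, 0, np.float64(8.0)]
```

>>> apply_moves(
  steps=[0.27,-0.01,0,2.5,0.54,-0.01,0,5,0.81,0,0,7.5,1.08,0.02,0,10,1.35,0.05,0,12.5,1.62,0.1,0,15,1.88,0.16,0,17.5,2.14,0.23,0,20],
)

```text
clock: 6.48
position: [0.5187, -0.0108, 0.0625]
ee_rot: [-0.0, -0.138, 0.99, -0.0]
contact_force: [-1.7, -0.2, 0.4]
width: -0.0002
gripper_force: 1.0
```

>>> apply_moves(
  steps=[0,0,0,0,0,0,0,0,0,0,0,0],
)

```text
clock: 6.73
position: [0.5193, -0.0106, 0.0624]
ee_rot: [0.0, -0.136, 0.991, -0.0]
contact_force: [0.6, 0.9, 0.2]
width: -0.0
gripper_force: 0.2
```

```bash
cat > m.py <<'E'
from h import *
import pickle,sys
n=sys.argv[1];c,im=snap("wrist",f"pics/{n}.png")
pickle.dump(c,open(n+".pkl","wb"));C=np.array([.502,.0495])
def box(r0,r1,a0,z,hw=5):
    P=np.array([w2pix(c,[*(C+r*np.array([np.cos(a),np.sin(a)])),z]) for r in (r0,r1) for a in np.radians([a0-hw,a0+hw])])
    lo=np.clip(P.min(0),0,[639,399]).astype(int);hi=np.clip(P.max(0),0,[639,399]).astype(int);return lo[0],hi[0],lo[1],hi[1]
a=float(sys.argv[2])
B=box(.083,.1,128.5,.032,10);L=bar(c,im,*B,.032);D=box(.05,.073,a,.046);I=bar(c,im,*D,.046)
print(B,D)
print('L',L[:3],np.hypot(*(L[0]-C)),ang(L[0]-C));print('I',I[:3],np.hypot(*(I[0]-C)),ang(I[0]-C))
s=get_state();print(s['clock'],s['position'],s['contact_force'])
E
python3 m.py w4 124
```

```text
(np.int64(571), np.int64(611), np.int64(127), np.int64(193)) (np.int64(535), np.int64(582), np.int64(181), np.int64(214))
L (array([0.44511263, 0.11980861]), np.float64(-141.5346432505576), 336) 0.09044044243338495 128.9766523574206
I (array([0.46735765, 0.09958091]), np.float64(123.65376328920894), 424) 0.06089490648063013 124.67268163971099
6.7833 [ 0.51932102 -0.01060837  0.06240899] [-0.05539118 -0.1486269   0.81982338]
```

>>> apply_moves(
  steps=[0.1,0.03,0,1,0.21,0.06,0,2,0.31,0.1,0,3,0.41,0.13,0,4,0.41,0.13,0,4,0.41,0.13,0,4,0.41,0.13,0,4],
)

```text
clock: 7.37
position: [0.5235, -0.0092, 0.0624]
ee_rot: [0.0, -0.171, 0.985, 0.0]
contact_force: [-0.4, -1.4, 0.2]
width: -0.0001
gripper_force: 0.4
```

```bash
python3 m.py w5 128; python3 - <<'E'
from h import *
im=cv2.imread("pics/w5.png")[60:300,400:640]
cv2.imwrite("pics/z5.png",cv2.resize(im,(600,600),interpolation=cv2.INTER_CUBIC))
E
```

```text
(np.int64(574), np.int64(610), np.int64(139), np.int64(203)) (np.int64(535), np.int64(582), np.int64(181), np.int64(214))
L (array([0.4449886 , 0.11971856]), np.float64(-141.67382566360283), 323) 0.09044858402486676 129.07361244057103
I (array([0.46384989, 0.09713683]), np.float64(127.74879359953776), 418) 0.06103030232969698 128.68960410709516
7.4167 [ 0.52344755 -0.00916661  0.06234055] [-0.12360246 -0.44806601  0.20304577]
```

View pics/z5.png

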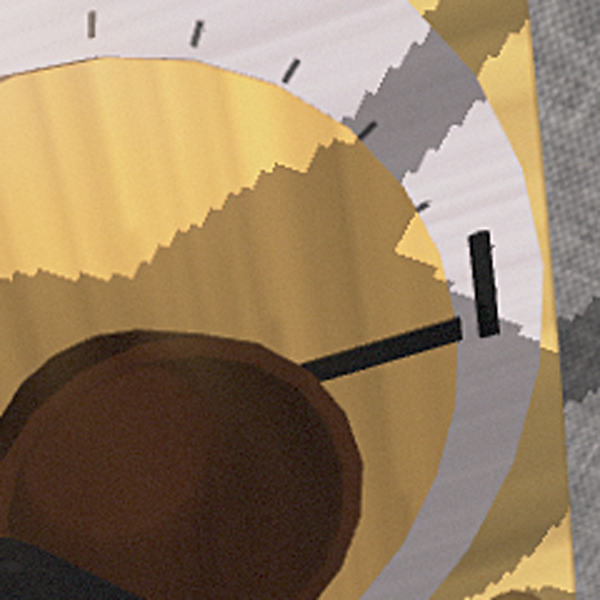

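Correcting for the 14 mm parallax, the index sits within about 0.5° of the line's middle. I'll back off, rise and check from above the line, where parallax has no effect.

>>> apply_moves(
  steps=[-0.5,-0.17,0,0,-1.4,-0.5,0,0,-1.4,-0.5,3,0,-1.4,-0.5,7,0,-1.4,-0.5,11,0,-1.4,1.5,13,0,-0.7,5,14,0,0,8.5,14,0],
)

```text
clock: 8.08
position: [0.5245, 0.0758, 0.2059]
ee_rot: [0.003, -0.17, 0.985, -0.001]
contact_force: [1.1, -0.4, -0.1]
width: 0.0001
gripper_force: 0.0
```

>>> apply_moves(
  steps=[0,2.5,0,0,0,4.5,0,0,0,4.5,0,0,0,4.5,0,0,0,4.5,0,0,0,4.5,0,0],
)

```text
clock: 8.58
position: [0.523, 0.1196, 0.2022]
ee_rot: [-0.0, -0.171, 0.985, -0.0]
contact_force: [0.5, -0.2, 0.9]
width: 0.0001
gripper_force: 0.0
```

```bash
python3 m.py w6 128; python3 - <<'E'
import cv2
from h import *
print(calibration("wrist")["xyz"])
im=cv2.imread("pics/w6.png")
cv2.imwrite("pics/z6.png",im)
E
```

```text
(np.int64(335), np.int64(363), np.int64(71), np.int64(112)) (np.int64(305), np.int64(334), np.int64(94), np.int64(114))
L (array([0.44507568, 0.12018052]), np.float64(-141.39550324510722), 100) 0.0907530339016186 128.84709712607838
I (array([0.45876016, 0.10427081]), np.float64(129.29724697403978), 37) 0.06978198438961836 128.2899836728932
8.6333 [0.52307929 0.11959235 0.20224025] [-0.6555186  -0.12500253 -0.38496415]
[0.45899527 0.0961506  0.34384846]
```

View pics/z6.png

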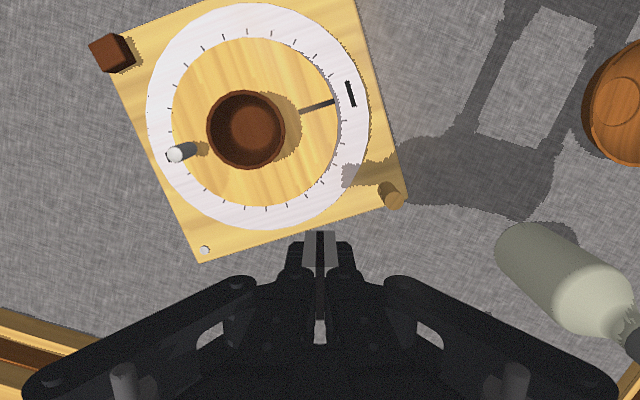

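The view from above the line shows the index from (300,112) to (333,101), pointing at the long line whose middle is at (351,94). I'll do a numeric check using a wider index box and a fitted ring centre.

```bash
python3 - <<'E'
from h import *
import pickle;c=pickle.load(open("w6.pkl","rb"));im=cv2.imread("pics/w6.png")
hsv=cv2.cvtColor(im,cv2.COLOR_BGR2HSV)
m=((hsv[...,1]<40)&(hsv[...,2]>180)).astype(np.uint8);m[235:]=0;m[:,380:]=0
k=cv2.connectedComponentsWithStats(m);i=1+k[2][1:,4].argmax()
h=cv2.convexHull(np.argwhere(k[1]==i)[:,::-1].astype(np.int32))[:,0]
W=np.array([pix2w(c,*p,.032)[:2] for p in h if p[1]>3])
from scipy.optimize import least_squares
r=least_squares(lambda s:np.hypot(*(W-s[:2]).T)-.105,[.502,.05],loss='soft_l1',f_scale=.0005);C=r.x;print('C',C,np.abs(r.fun).mean(),len(W))
for th in (60,80):
  L=bar(c,im,338,364,70,112,.032,th);I=bar(c,im,296,337,94,118,.046,th)
  print(L[:3],ang(L[0]-C),np.hypot(*(L[0]-C)));print(I[:3],ang(I[0]-C),np.hypot(*(I[0]-C)),'I->L',ang(L[0]-I[0]))
E
```

```text
C [0.50090548 0.04914617] 0.001082141474005668 55
(array([0.44507568, 0.12018052]), np.float64(-141.39550324510722), 100) 128.16575069004315 0.09034845749085482
(array([0.45871922, 0.10438458]), np.float64(127.95720711687795), 38) 127.36942151045251 0.06950511581379443 I->L 130.8183873682792
(array([0.44506455, 0.12021314]), np.float64(-141.48767819862195), 106) 128.1585220989892 0.09038098885933038
(array([0.46019746, 0.1025134 ]), np.float64(128.68727263320196), 77) 127.3360466901103 0.06712081707547991 I->L 130.5297602377219
```

All checks put the index within about 0.6° (under 1 mm) of the long line's middle. The dial is at rest and the gripper is clear of everything, so I'm handing in.

```bash
python3 -c "
from rig import *
print(sign_off())"
```

```text
the job is handed in; nothing more can be done
None
```

The dial was pushed round about 106° by the stud with the shut fingertips, and its index mark stands about 0.6° (under 1 mm) short of the middle of the long line (which appears tangential in the images, not radial as described); the gripper is clear, I disturbed nothing else that I could see, and the job is handed in.

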